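Set the extending basin stand to its length mark and clamp it

TASK

Set the basin stand to length: with the open fingers straddling the sliding leg's grip rib and cam lever, draw the leg out against its spring by its crossbar until its needle stands over the length mark, pause there a moment with the lever still open, and only then pinch the cam lever fully closed against the rib, without losing the mark. Finish while still holding: keep rib and closed lever pinched with the needle on the mark, and do not let go. Leave the other things on the counter where they are.

Things in the scene. Friction and masses are not known exactly. Their poses are not given: they have to be found in the camera images.
- stand: extending basin stand, fixed to the counter. x runs along its rail, the way the leg is drawn out; y is to the left of x, z up. Origin on the counter under the rail's centreline. A steel end bracket (110 mm wide, 118 mm high) stands at x = 4 to 16 mm. Aluminium rail: 30 mm wide, top 70 mm high, x = -15 to 360 mm. A flat scale strip lies on the counter at y = 68 to 92 mm
- grip (a point): point on the sliding leg where rib and lever are pinched, across y from above: on the rail's centreline, 15 mm behind the crossbar's inner face, 100 mm above the counter. Axes as the stand's. Rib and closed lever are 30 mm wide together (15 mm each side). Open fingers let down on both sides here, behind the crossbar, draw the leg out by pressing on the crossbar's inner face
- leg (a joint): how far the leg is drawn out (m), 0 at rest to 0.200. A spring pulls it back with 3 N at 0 and 5 N at 0.160, whether the lever is open or closed: let go, it runs back. The leg is a steel portal with a crossbar (14 mm thick, 110 mm across the rail, 74 to 120 mm high); the crossbar's inner face, towards the end bracket, is at stand x = 0.100 m + this value
- needle_tip (a point): tip of the leg's steel needle, 5 mm thick, which sticks out along +y from the crossbar's end: 7 mm beyond the crossbar's inner face, 88 mm to the +y side of the rail's centreline, 77 mm above the counter. It passes 6 mm above the mark's top
- mark: length mark: fixed dark steel clip with an upright blade (8 mm along the rail, 12 mm across, top 68 mm high) on the scale strip, 80 mm to the +y side of the rail's centreline; its place along the rail varies. Axes as the stand's; origin at counter height under the blade's centre. The leg is at the mark when the needle is above the blade: both at the same x in the stand's frame
- rib (a point): centre of the top of the leg's fixed black grip rib, 50 mm long along the rail, ending at the crossbar; 10 mm thick, 5 to 15 mm to the -y side of the rail's centreline, 78 to 121 mm above the counter. It stands on a saddle 44 mm wide, 60 mm long, top 78 mm high, on the rail. Axes as the stand's
- lever_tip (a point): outer edge of the free end of the cam lever's black paddle, mid-height (101 mm high). The paddle is 42 mm long, 6 mm thick, 81 to 121 mm high; its upright pivot is 46 mm behind the crossbar's inner face and 8 mm to the +y side of the rail's centreline, and it points towards the crossbar. Closed, its outer face is 15 mm off the centreline; at the start the tip is at most 34 mm off it
- cam_lever (a joint): cam lever angle (rad): 0 closed (paddle parallel to the rail, against its stop), about 0.4 at the start (free end swung out to the +y side). It has friction (about 4 N at the tip) and stays where it is left; push the free end towards the rib to close it
- bowl: white ceramic bowl, 110 mm across, 50 mm high, bystander on the counter; origin at its underside
- jar: glass jar, 60 mm across, 85 mm high, bystander; origin at its underside
- spatula: spatula lying on the counter, 200 mm long, bystander
- brush: brush lying on the counter, 170 mm long, bystander
- bottle: white bottle, 66 mm across, 200 mm high, bystander; origin at its underside
- cup: steel cup, 76 mm across, 85 mm high, bystander; origin at its underside

How it is judged:
By the outcome, as a careful person would: the job done as asked, in the order asked, and still so for the second after the job is handed in, while the arm keeps its last pose, push and grip.
It also fails if it takes over 35 s, if anything falls off the work surface, if the arm or the gripper's body presses on something with over 40 N, if the wrist force passes 120 N, or if a joint passes its speed limit or range.

ROBOT

A 6-joint arm with a two-finger parallel gripper is mounted at the origin on the work surface. World frame = base frame: x ahead of the robot, y to its left, z up, the work surface at z = 0. Lengths are in mm, angles in rad, forces in N, time in s.
With the tool pointing down it reaches from about 350 to 975 mm from the base axis. Payload 17.4 kg.
Tool frame: the origin (TCP) lies at the very end of the fingers, on their centre line; the grasp point (between the pads) lies 19 mm behind it; z points along the fingers, y is the direction in which the jaws open and shut (so a half turn about z gives the same grasp; the last joint's range is limited). The gripper opens to 85 mm and grips with 20 to 120 N. Pads are 22 mm wide; open, the fingers measure 114 mm over their backs; the gripper's body (76 mm by 85 mm) begins 54 mm behind the grasp point. The pads swing forward as they close: fully open they stand 13 mm farther back than shut.
Start: joints at [-1.337, 0.116, 1.442, -0, 1.584, -0.038], TCP at [181.205, -650.228, 201.803] pointing down, gripper open.
Joint ranges: [-2.83, 2.83], [-0.83, 2.19], [0.07, 2.5], [-1.14, 4.28], [0.01, 3], [-2.97, 2.97]. Speed limits (rad/s): [1.89, 1.89, 2.22, 3.14, 3.14, 3.14].

INTERFACE

Orientations are given as a 3x3 rotation matrix whose columns are the frame's x, y, z axes.
In Python, from bench import move_pose, move_straight, goto_joints, open_gripper, close, wait, inverse_kinematics, get_state, snapshot, get_calibration, MotionError, close_job gives the robot as it stands. Calls block until the motion is done:
- move_pose(position, orientation): joint-space move of the TCP to a pose.
- move_straight(position, speed=150, rotation=None): straight line of the TCP; rotation=None keeps the orientation; speed is the mean speed in mm/s.
- goto_joints(angles): joint-space move.
- open_gripper() and close(newtons=None): open the fingers fully, or close them until they stop; newtons is the grip in N (None keeps the last).
- wait(seconds).
- inverse_kinematics(position, orientation): joint angles nearest the present ones, or None.
- get_state(): the state.
- snapshot(name): name is "scene" or "top" or "wrist"; returns (picture, depth): 420x560x3 uint8, blue, green, red; 420x560 float32, mm along the optical axis (not along the pixel's ray), 0 where there is no reading.
- get_calibration(name): a dict with "intrinsics" (3x3 intrinsics, pixels), "xyz" and "orientation" of the camera in the world. Camera axes: x right, y up, looking along -z (the intrinsics and any distortion apply to the point x, -y, -z); pixel columns grow to the right and rows downward; lengths in mm; the calibration is good to about 2 mm. A picture is of the moment at which its call begins: read the wrist's pose just before it. get_calibration takes no time and is no camera call; for the wrist camera it gives the pose at the moment of the call.
A pose or a line that the arm cannot do raises MotionError and nothing moves.
- close_job(): hands the job in, once; it reports no verdict.
The state is a dict: "time_s": time; "joints": joint angles; "dq": joint speeds; "effort": joint torques, N m; "position": TCP position; "orientation": TCP orientation; "ft_force": force on the tool from outside, world axes, zero at the start; "wrist_torque": the same for the moment, N m; "width": finger opening in mm.
Only numpy, scipy, OpenCV 4.12 (cv2) and the standard library are available. Lean on these libraries where they do the work, as an engineer would, in place of code of your own. Each camera call takes 0.05 s, during which the arm holds its last target. There are 200 camera calls.

## Working session

There is one attempt and no reset: what is moved stays moved. The work goes in short steps, each a Python script; the robot and the scene stay as the last script left them, time stands still between calls to the robot, and variables do not carry over. Pictures are saved under pics/ and viewed, about 8 in all and at most 12, crops included, and the job is handed in when it is done.

```bash
ls && mkdir -p pics
cat > h.py <<'E'
import numpy as np, cv2
from bench import *
def cloud(depth,cal):
    K=cal["intrinsics"]; K=np.array(K); h,w=depth.shape
    v,u=np.mgrid[:h,:w]
    x=(u-K[0,2])/K[0,0]*depth; y=(v-K[1,2])/K[1,1]*depth
    P=np.stack([x,-y,-depth],-1)
    return P@np.array(cal["orientation"]).T+np.array(cal["xyz"])
def ray(uv,cal,z):
    K=np.array(cal["intrinsics"]); R=np.array(cal["orientation"]); o=np.array(cal["xyz"])
    uv=np.atleast_2d(uv).astype(float)
    d=np.stack([(uv[:,0]-K[0,2])/K[0,0],-(uv[:,1]-K[1,2])/K[1,1],-np.ones(len(uv))],-1)@R.T
    return o+d*((z-o[2])/d[:,2])[:,None]
E
python3 - <<'E'
from h import *
for n in ("top","scene"):
    c=get_calibration(n); p,d=snapshot(n); print(n,c,d[d>0].min(),(d==0).mean())
    cv2.imwrite(f"pics/{n}0.png",p); np.savez(f"{n}0.npz",p=p,d=d)
s=get_state(); print({k:s[k] for k in("time_s","width","ft_force")})
E
```

```text
pics
top {'intrinsics': array([[416.00544178,   0.        , 273.39610479],
       [  0.        , 416.00544178, 214.41795343],
       [  0.        ,   0.        ,   1.        ]]), 'xyz': array([ 350.41005709,  -30.60199445, 1081.0420599 ]), 'orientation': array([[ 0.06112189,  0.97351627, -0.22029569],
       [-0.99812691,  0.0590382 , -0.01603642],
       [-0.00260585,  0.22086324,  0.97530131]])} 379.5585 0.004251700680272109
scene {'intrinsics': array([[402.39031618,   0.        , 282.97818865],
       [  0.        , 402.39031618, 215.60220077],
       [  0.        ,   0.        ,   1.        ]]), 'xyz': array([1274.3902834 , -192.48177261,  581.07722848]), 'orientation': array([[ 0.21642302, -0.55094151,  0.80599288],
       [ 0.97627357,  0.1281664 , -0.17453738],
       [-0.00714132,  0.82464345,  0.5656078 ]])} 589.8724 0.0041709183673469385
{'time_s': 0.1, 'width': 85.35180768037033, 'ft_force': array([-0.16494997, -0.48909002, -0.04519192])}
```

View pics/top0.png

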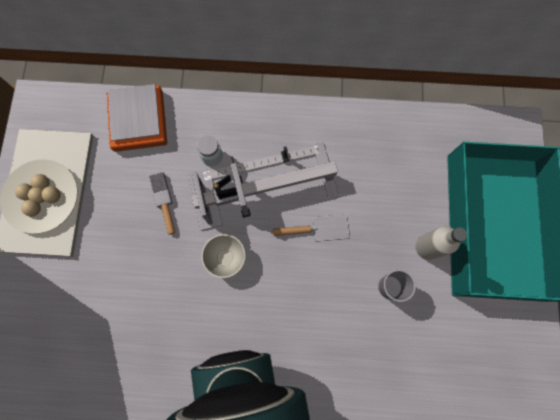

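View pics/scene0.png

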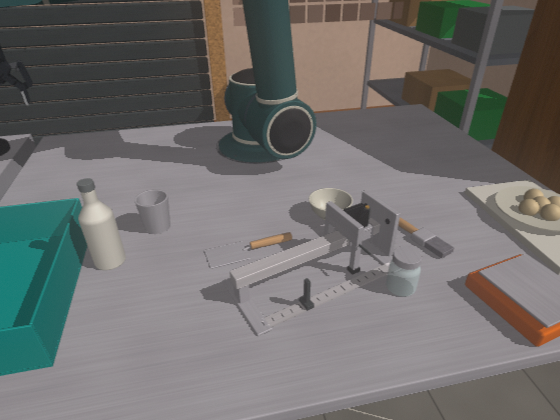

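The top view shows the bracket near px (203,197), the crossbar from (234,165) to (246,212), the rail end at (335,172) and the mark at about (286,153). Next I'll fit the stand frame from depth.

Run:
```python
from h import *
f=np.load("top0.npz"); p,d=f["p"],f["d"]; c=get_calibration("top"); P=cloud(d,c)
def w(u,v): return P[v,u].round(1)
for q in [(300,178),(320,175),(286,153),(286,158),(203,197),(240,190),(225,186),(232,163),(208,150)]: print(q,w(*q))
Z=P[...,2]; roi=np.zeros(Z.shape,bool); roi[140:225,190:350]=1
m=roi&(Z>62)&(Z<78); v,u=np.nonzero(m&(np.mgrid[:420,:560][1]>255)); 
q=P[v,u]; 
print(len(q)); a=cv2.fitLine(q[:,:2].astype(np.float32),cv2.DIST_HUBER,0,.01,.01).ravel();print(a, q[:,2].mean())
ang=np.degrees(np.arctan2(a[1],a[0])); print(ang)
cv2.imwrite("pics/crop1.png",cv2.resize(p[130:230,180:350],None,fx=4.7,fy=4.7,interpolation=cv2.INTER_CUBIC))
```

```text
(300, 178) [677.9 -75.7  69.1]
(320, 175) [ 687.  -125.6   75. ]
(286, 153) [751.6 -36.6  47.4]
(286, 158) [749.5 -37.6  15.7]
(203, 197) [606.1 160.5  96.4]
(240, 190) [621.7  68.6 123.3]
(225, 186) [642.9 111.8  77.4]
(232, 163) [ 7.322e+02  1.094e+02 -7.000e-01]
(208, 150) [732.9 162.1  85.6]
1005
[ 3.0692095e-01 -9.5173502e-01  6.8070392e+02 -6.4437721e+01] 70.24662210732274
-72.12623
```

View pics/crop1.png

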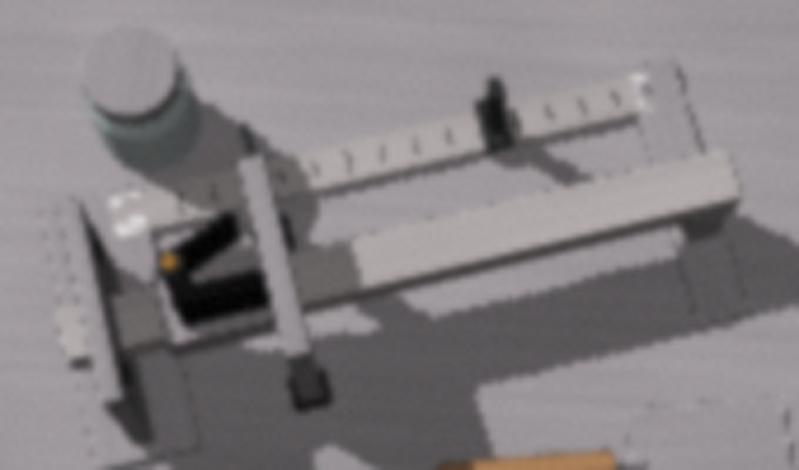

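Run:
```python
from h import *
c=get_calibration("top")
A=ray([(232.1,164),(241.7,204.5)],c,120); print(A)
ex=np.array([.307,-.952]);ey=np.array([.952,.307])
e=(A[0]-A[1])[:2];print("bar len",np.linalg.norm(e),"dir",e/np.linalg.norm(e))
mid=A.mean(0)[:2]; cl=np.array([680.7,-64.4]); 
t=(mid-cl)@ex; print("bar offset from rail line",(mid-cl)@ey)
g=cl+ex*(t-15); print("grip",g)
R=np.column_stack([np.r_[ex,0],np.r_[ey,0],[0,0,0]]); 
# z down: x = ex -> y = z×x ; choose y=-ey
def Rd(s): 
    x=np.r_[ex,0]*s; z=np.array([0,0,-1.]); return np.column_stack([x,np.cross(z,x),z])
s=get_state(); move_straight(s["position"]+[0,0,200],speed=400)
for sg in(1,-1):
    q=inverse_kinematics([g[0],g[1],330],Rd(sg)); print(sg,q)
q1=min((k for k in (inverse_kinematics([g[0],g[1],330],Rd(sg)) for sg in(1,-1)) if k is not None),key=lambda k:abs(k[5]))
goto_joints(q1)
cw=get_calibration("wrist"); p,d=snapshot("wrist"); s=get_state(); print(s["position"],s["orientation"],s["time_s"]); print(cw)
np.savez("w1.npz",p=p,d=d,xyz=cw["xyz"],o=cw["orientation"],K=cw["intrinsics"]); cv2.imwrite("pics/w1.png",p)
```

```text
[[687.09674538  93.31805682 120.        ]
 [587.09227185  62.04294582 120.        ]]
bar len 104.78085366579411 dir [0.95441553 0.29848116]
bar offset from rail line 2.1062861050426114
grip [630.4602104  91.392442 ]
1 [ 1.03919735e-01  2.84861075e-02  1.32847642e+00 -4.44089210e-16
  1.78463012e+00  2.93356234e+00]
-1 [ 1.03919735e-01  2.84861075e-02  1.32847642e+00 -4.44089210e-16
  1.78463012e+00 -2.08030311e-01]
[630.60673466  90.8005807  330.02443423] [[-3.06024656e-01  9.52023584e-01  7.16535187e-05]
 [ 9.52023583e-01  3.06024661e-01 -6.91691461e-05]
 [-8.77784022e-05  4.70483754e-05 -9.99999995e-01]] 3.85
{'intrinsics': array([[370.24763291,   0.        , 274.03949886],
       [  0.        , 370.24763291, 212.41429637],
       [  0.        ,   0.        ,   1.        ]]), 'xyz': array([608.3044257 , 156.52311483, 503.50526827]), 'orientation': array([[ 9.51966421e-01, -2.94560858e-01, -8.36291495e-02],
       [ 3.06202080e-01,  9.15353751e-01,  2.61472364e-01],
       [-4.69268341e-04, -2.74520330e-01,  9.61581181e-01]])}
```

View pics/w1.png

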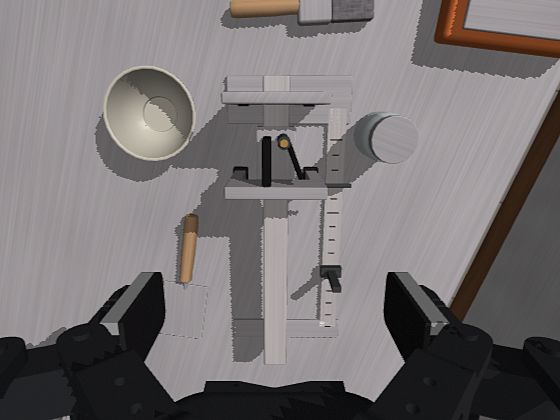

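The wrist view clearly shows the crossbar top (v≈187–199), rib (266,160), open lever to about (303,180), needle at (350,185) and mark (330,272, blade top leaning to about (335,288)). I'll measure these with depth.

```bash
cat >> h.py <<'E'
def ang_fit(Q):
    a=cv2.fitLine(Q[:,:2].astype(np.float32),cv2.DIST_HUBER,0,.01,.01).ravel(); return a
E
python3 - <<'E'
from h import *
f=np.load("w1.npz"); p,d=f["p"],f["d"]; c=dict(intrinsics=f["K"],xyz=f["xyz"],orientation=f["o"]); P=cloud(d,c); Z=P[...,2]
V,U=np.mgrid[:420,:560]
def sel(u0,u1,v0,v1,z0,z1): return P[(U>=u0)&(U<u1)&(V>=v0)&(V<v1)&(Z>z0)&(Z<z1)]
rail=sel(255,295,215,355,66,74); a=ang_fit(rail); ex=a[:2]*np.sign(-a[1]); ey=np.array([-ex[1],ex[0]]); cl=a[2:]
print("rail",len(rail),rail[:,2].mean(),ex,"width",np.ptp(np.percentile((rail[:,:2]-cl)@ey,[1,99])))
def fr(Q): return np.c_[(Q[:,:2]-cl)@ex,(Q[:,:2]-cl)@ey,Q[:,2]]
pc=lambda x:np.percentile(x,[1,5,50,95,99]).round(1)
for n,b in dict(bar=(215,335,180,205,112,126),blade=(318,350,255,300,55,74),bladeall=(318,350,255,300,5,74),rib=(258,274,130,186,114,126),lever=(278,312,130,186,112,126),needle=(325,358,175,195,65,85),bracket=(215,345,85,110,110,124),jar=(350,425,105,170,70,95)).items():
    q=fr(sel(*b)); print(n,len(q),"x",pc(q[:,0]),"y",pc(q[:,1]),"z",pc(q[:,2]))
print(cl, Z[160,450],Z[250,150])
cv2.imwrite("pics/w1c.png",cv2.resize(p[120:310,210:400],None,fx=3.1,fy=3.1,interpolation=cv2.INTER_CUBIC))
E
```

```text
rail 3257 71.55701924350892 [ 0.30536255 -0.9522362 ] width 29.499204909097315
bar 1517 x [-145.3 -139.1 -133.3 -125.8 -125.4] y [-52.4 -48.   -2.5  49.3  53.8] z [112.6 116.8 121.3 122.7 123.2]
blade 103 x [ 3.2  3.6  5.3 11.2 11.5] y [74.  74.2 79.5 85.5 85.8] z [55.4 57.2 68.4 70.8 71.2]
bladeall 848 x [-14.7 -11.6   4.6  52.5  55.7] y [65.5 68.3 78.2 91.3 94.3] z [ 5.9  6.4  9.8 68.9 70.7]
rib 472 x [-188.5 -186.7 -165.2 -143.2 -140.9] y [-14.  -13.8  -9.2  -4.6  -4.5] z [119.6 120.5 122.1 123.5 123.8]
lever 324 x [-191.4 -189.7 -174.5 -150.  -147.3] y [ 2.6  3.7 16.9 26.7 28.8] z [113.9 120.4 122.6 125.  125.8]
needle 100 x [-133.8 -133.7 -132.3 -130.1 -130. ] y [59.1 61.3 74.2 87.1 88.3] z [79.2 79.3 80.5 81.8 82.2]
bracket 1332 x [-234.1 -234.  -228.4 -223.6 -222.7] y [-52.1 -48.2   1.5  50.1  54.1] z [116.8 117.8 119.3 120.7 121.1]
jar 1901 x [-210.1 -207.  -185.8 -164.6 -160.3] y [107.  109.1 131.1 153.5 156.9] z [74.2 81.8 86.2 87.7 88.2]
[676.72266  -52.619167] 0.5566241916385479 0.7915593385056354
```

View pics/w1c.png

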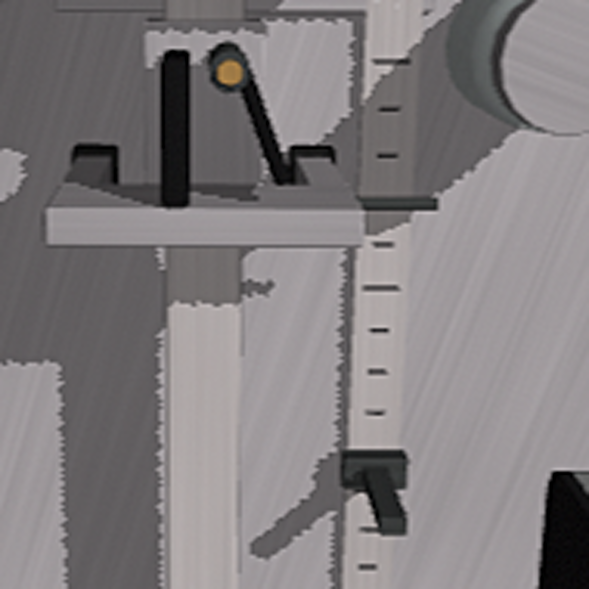

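Run:
```python
from h import *
f=np.load("w1.npz"); p,d=f["p"],f["d"]; c=dict(intrinsics=f["K"],xyz=f["xyz"],orientation=f["o"]); P=cloud(d,c); Z=P[...,2]
V,U=np.mgrid[:420,:560]
ex=np.array([ 0.30536255,-0.9522362]);ey=np.array([-ex[1],ex[0]]); cl=np.array([676.72266,-52.619167]); tcp=np.array([630.607,90.80,330.02])
def fr(Q,o=cl): return np.c_[(Q[:,:2]-o)@ex,(Q[:,:2]-o)@ey,Q[:,2]]
S=lambda u0,u1,v0,v1,z0,z1:P[(U>=u0)&(U<u1)&(V>=v0)&(V<v1)&(Z>z0)&(Z<z1)]
for n,b in dict(fl=(90,175,255,370,280,500),fr=(375,450,255,370,280,500)).items():
    q=fr(S(*b),tcp[:2]); print(n,len(q),[np.percentile(q[:,i],[1,10,50,90,99]).round(1) for i in range(3)])
for n,b in dict(footL=(233,249,164,182,-5,140),footR=(302,319,164,182,-5,140),bladetop=(318,350,255,300,66,74)).items():
    q=fr(S(*b)); print(n,len(q),[np.percentile(q[:,i],[1,10,50,90,99]).round(1) for i in range(3)])
```

```text
fl 5612 [array([-17.5, -16.6, -10.3,   3.5,  10.2]), array([-56.7, -49.6, -43.8, -35.8, -29.5]), array([375.7, 383.4, 403.6, 435.1, 438.4])]
fr 5065 [array([-17.5, -16.8,  -9.4,   4.1,  10.2]), array([27.1, 32.9, 41.8, 47.1, 54.5]), array([375.5, 382.8, 401.7, 435. , 438.4])]
footL 287 [array([-145.3, -143.6, -139. , -134.6, -127.5]), array([-57.5, -53. , -43.8, -37.5, -32.5]), array([-0.1,  1.6, 19.9, 82.7, 90.3])]
footR 306 [array([-151.5, -144. , -138.8, -135.1, -127.1]), array([27.7, 37. , 44. , 53.6, 58.3]), array([  0. ,   1.4,  19.2,  82.6, 122.4])]
bladetop 66 [array([ 3.3,  3.8,  7.2, 11. , 11.5]), array([74.1, 75. , 80.2, 84.8, 85.8]), array([66.3, 67.2, 69.4, 70.8, 71.2])]
```

Run:
```python
from h import *
ex=np.array([ 0.30536255,-0.9522362]);ey=np.array([-ex[1],ex[0]]); s=get_state(); t=np.array(s["position"]); print(t,s["width"])
p,d=snapshot("scene"); c=get_calibration("scene"); P=cloud(d,c); q=P.reshape(-1,3)
l=np.c_[(q[:,:2]-t[:2])@ex,(q[:,:2]-t[:2])@ey,q[:,2]]
m=(abs(l[:,0])<40)&(abs(l[:,1])<75)&(l[:,2]>200)&(d.ravel()>0); k=l[m]; print(len(k),np.percentile(k[:,2],[0,1,5,20]))
for z in range(320,420,10):
    r=k[(k[:,2]>=z)&(k[:,2]<z+10)]
    if len(r): print(z,len(r),r.min(0).round(),r.max(0).round())
cv2.imwrite("pics/s2.png",p)
f=np.load("w1.npz"); print(f["d"][265:330:6,160].round(), f["d"][300,100:175:6].round())
```

```text
[630.60673466  90.8005807  330.02443423] 85.31878476232177
4392 [373.08424112 376.70259919 388.45688614 423.71589917]
370 84 [ -8. -50. 373.] [ 14.  54. 380.]
380 161 [ -9. -57. 380.] [ 15.  57. 390.]
390 172 [ -8. -57. 390.] [ 15.  58. 400.]
400 174 [ -9. -56. 400.] [ 14.  57. 410.]
410 171 [-10. -70. 410.] [ 17.  73. 420.]
[544. 548. 138. 137. 137. 139. 139. 139. 139. 138. 140.] [559. 560. 125. 118. 117. 116. 118. 120. 125. 131. 138. 555. 555.]
```

View pics/s2.png

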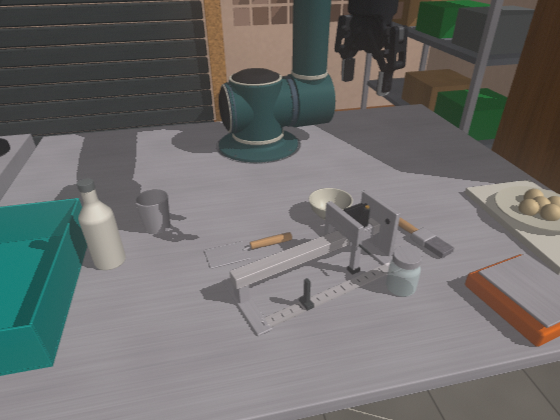

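Both cameras put the open fingertips about 44 mm above the reported TCP, well beyond the stated 13 mm. I'll descend in stages, use observed tip height and check it before going deeper.

```bash
cat >> h.py <<'E'
ex=np.array([ 0.30536255,-0.9522362]);ey=np.array([-ex[1],ex[0]]); cl=np.array([676.72266,-52.619167])
R=np.column_stack([np.r_[-ex,0],np.r_[ey,0],[0,0,-1.]])
def at(x,y,z): return np.r_[cl+ex*x+ey*y,z]
def fr(Q): Q=np.atleast_2d(Q); return np.c_[(Q[:,:2]-cl)@ex,(Q[:,:2]-cl)@ey,Q[:,2]]
def st(m=""):
    s=get_state(); print(m,"t",round(s["time_s"],2),"pos",fr(s["position"])[0].round(1),"F(stand)",np.r_[s["ft_force"][:2]@ex,s["ft_force"][:2]@ey,s["ft_force"][2]].round(1),"w",round(s["width"],1)); return s
def shot(n,name):
    c=get_calibration(n); p,d=snapshot(n); cv2.imwrite(f"pics/{name}.png",p); np.savez(f"{name}.npz",p=p,d=d,**c); return p,d,fr(cloud(d,c).reshape(-1,3)).reshape(420,560,3)
E
python3 - <<'E'
from h import *
print(np.linalg.det(R))
move_straight(at(-158,0,140),speed=200,rotation=R); st("140")
move_straight(at(-158,0,85),speed=80); st("85")
for n in("wrist","scene"):
    p,d,L=shot(n,n+"3"); x,y,z=L[...,0],L[...,1],L[...,2]
    for nm,m in(("L",(y<-34)&(y>-62)),("R",(y>36)&(y<62))):
        k=L[m&(d>0)&(z>85)&(z<230)&(abs(x+158)<30)]
        # exclude the bar
        k=k[(k[:,2]>126)]
        if len(k): print(n,nm,len(k),"z",np.percentile(k[:,2],[0,1,5]).round(1),"x",np.percentile(k[:,0],[1,99]).round(1),"y",np.percentile(k[:,1],[1,99]).round(1))
E
```

```text
1.0000000675329423
140 t 5.0 pos [-157.9    0.6  141.5] F(stand) [-0.1  0.5  1.5] w 85.3
85 t 5.83 pos [-157.9    0.2   85.5] F(stand) [ 0.2 -0.3 -0.1] w 85.4
wrist L 10921 z [128.5 132.6 138.6] x [-175.5 -148.6] y [-61.8 -34.3]
wrist R 11384 z [129.2 132.5 138.9] x [-175.1 -148.6] y [36.6 61.8]
scene L 369 z [128.3 130.8 134.8] x [-166.  -138.7] y [-61.7 -35.2]
scene R 400 z [128.4 132.1 136.9] x [-163.2 -138.1] y [36.2 61.7]
```

View pics/wrist3.png

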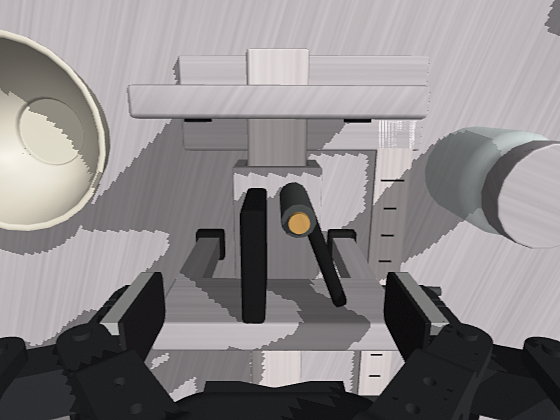

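Tips are confirmed at TCP+43 mm and straddle the rib and lever cleanly. The goal for open tips is about 96 mm, so TCP z goes to 53. Then I'll find the crossbar by touch.

Run:
```python
from h import *
move_straight(at(-158,0,53),speed=80); st("down")
x=-158
while x<-138:
    x+=2; move_straight(at(x,0,53),speed=40); s=get_state(); f=s["ft_force"][:2]@ex
    print(x,f.round(2),round(s["time_s"],2))
    if f<-2.2: break
st("contact")
p,d,L=shot("scene","scene4"); shot("wrist","wrist4")
```

```text
down t 6.48 pos [-1.58e+02 -1.00e-01  5.26e+01] F(stand) [0.1 0.3 0.5] w 85.7
-156 -1.2 6.73
-154 0.51 6.98
-152 0.2 7.23
-150 -3.01 7.48
contact t 7.48 pos [-150.2   -0.    53. ] F(stand) [-3.   0.2 -0. ] w 85.5
```

Run:
```python
from h import *
move_straight(at(-15,0,53),speed=80); st("drawn")
p,d,L=shot("scene","scene5"); pw,dw,Lw=shot("wrist","wrist5")
a=cv2.resize(p[200:340,220:410],None,fx=4,fy=4,interpolation=cv2.INTER_CUBIC)
cv2.imwrite("pics/s5c.png",a)
for n,L,d in(("scene",L,d),("wrist",Lw,dw)):
    x,y,z=L[...,0],L[...,1],L[...,2]
    for nm,m in(("needle",(y>62)&(y<92)&(z>73)&(z<84)),("bladetop",(y>70)&(y<90)&(z>60)&(z<72)),("bar",(abs(y)<54)&(z>116)&(z<126))):
        k=L[m&(d>0)&(abs(x)<45)]
        if len(k): print(n,nm,len(k),[np.percentile(k[:,i],[2,10,50,90,98]).round(1) for i in range(3)])
```

```text
drawn t 9.43 pos [-14.   -0.4  53. ] F(stand) [-5.  -2.7  1.1] w 85.2
scene needle 37 [array([4.8, 5.8, 7.8, 9. , 9.6]), array([62.6, 63.5, 76.4, 88.4, 89.3]), array([76.1, 76.5, 78.8, 79.8, 80.5])]
scene bladetop 37 [array([ 7. ,  7.9, 11.9, 14. , 14.5]), array([75.2, 76.4, 83.1, 86. , 86.7]), array([60.8, 61.6, 66.7, 69.1, 69.5])]
scene bar 403 [array([-20. , -11.5,   5.1,  13.1,  14. ]), array([-49.4, -44.3,  -3.7,  48. ,  53.2]), array([116.5, 118. , 120.1, 121.6, 124.8])]
wrist needle 277 [array([1.5, 1.8, 2.9, 4.9, 5.6]), array([76.3, 77.8, 82.4, 86.8, 87.9]), array([77.9, 78.7, 80.3, 81.3, 81.7])]
wrist bladetop 250 [array([3.1, 3.3, 3.8, 5.7, 6.5]), array([77.1, 78.2, 81.6, 84.6, 85.3]), array([60.3, 61.6, 67.3, 69.8, 70.3])]
wrist bar 16793 [array([-43.4, -35.6,  -3.2,   4.7,   8.3]), array([-44.4, -37.4,  -5.3,  35.8,  44. ]), array([116.5, 118.7, 121.5, 122.9, 124.6])]
```

View pics/s5c.png

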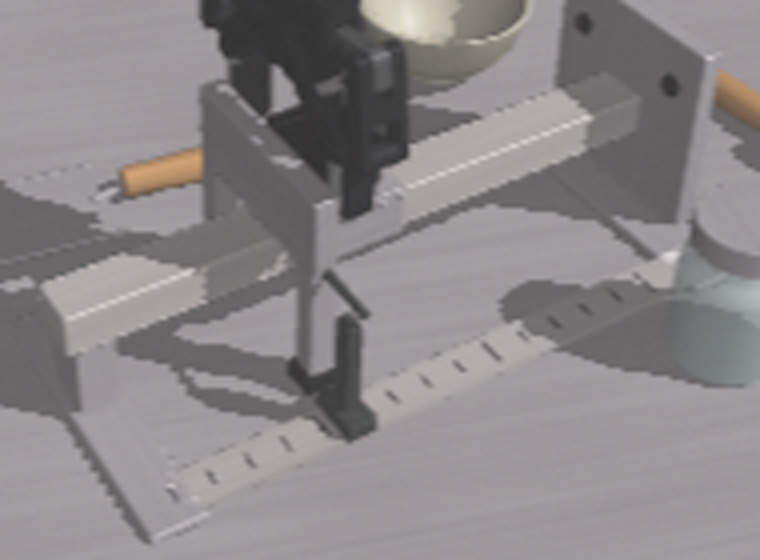

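View pics/wrist5.png

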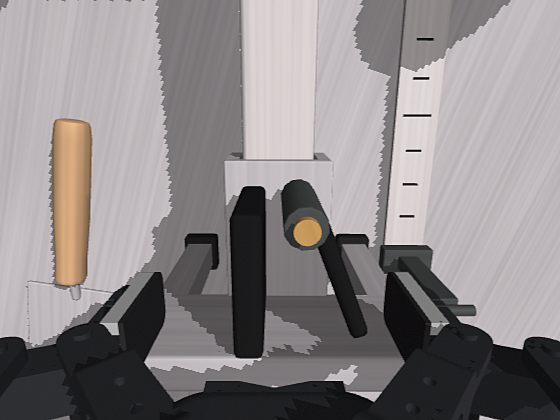

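Needle (371,318 in the crop) stands just short of the blade (347,320). Wrist and scene depth each put the shortfall at about 3.5 mm. The lever is still open. I'll correct, dwell and re-measure.

```bash
cat >> h.py <<'E'
def meas(tag):
    for n in("scene","wrist"):
        p,d,L=shot(n,n+tag); x,y,z=L[...,0],L[...,1],L[...,2]; o={}
        for nm,m in(("needle",(y>(62 if n=="scene" else 75))&(y<92)&(z>73)&(z<84)),("blade",(y>70)&(y<90)&(z>58)&(z<72)),("lev",(z>117)&(z<127)&(y>9)&(y<34)&(x<-2))):
            k=L[m&(d>0)&(abs(x-5)<45)]
            o[nm]=(len(k),np.percentile(k[:,0],[2,98]).round(1) if len(k) else None, np.percentile(k[:,1],[2,98]).round(1) if len(k) else None)
        print(n,o)
E
python3 - <<'E'
from h import *
s=st("now"); x0=fr(s["position"])[0][0]
move_straight(at(-15+3.5,0,53),speed=20); wait(.4); st("moved"); meas("6"); wait(.5); st(); meas("7")
E
```

```text
now t 9.53 pos [-14.   -0.4  52.9] F(stand) [-4.7 -3.6  2.2] w 85.2
moved t 10.25 pos [-10.9  -0.3  53. ] F(stand) [-4.9 -3.4  1. ] w 85.4
scene {'needle': (36, array([ 7.7, 12.7]), array([62.9, 88.6])), 'blade': (43, array([ 6.9, 14.1]), array([74.1, 87.9])), 'lev': (6, array([-20.6,  -4.1]), array([20.8, 28.9]))}
wrist {'needle': (273, array([4.6, 9. ]), array([76.2, 87.9])), 'blade': (485, array([3.1, 9.5]), array([74.1, 85.5])), 'lev': (1808, array([-39.4,  -9.6]), array([13. , 27.6]))}
 t 10.85 pos [-10.9  -0.3  52.9] F(stand) [-3.5 -3.6  2.1] w 85.5
scene {'needle': (37, array([ 8.1, 12.5]), array([62.1, 88.7])), 'blade': (43, array([ 7.2, 14.5]), array([75.3, 87.3])), 'lev': (7, array([-20.5,  -4.5]), array([20.5, 28.7]))}
wrist {'needle': (274, array([4.6, 8.9]), array([76.5, 87.9])), 'blade': (487, array([3.1, 9.5]), array([74.1, 85.5])), 'lev': (1812, array([-39.6,  -9.6]), array([12.8, 27.5]))}
```

Run:
```python
from h import *
move_straight(at(-11.0,0,53),speed=20); wait(.8); st("pause"); meas("8")
close(40); st("closed"); wait(.4); st("settled"); meas("9")
```

```text
pause t 12.0 pos [-10.4  -0.3  52.9] F(stand) [-3.6 -3.   1.2] w 85.5
scene {'needle': (36, array([ 8.6, 13.3]), array([62.3, 88.5])), 'blade': (41, array([ 7.6, 14.6]), array([75.7, 87.3])), 'lev': (5, array([-20.4,  -6. ]), array([21.4, 27. ]))}
wrist {'needle': (271, array([5.1, 9.3]), array([76.2, 87.8])), 'blade': (515, array([3.2, 9.9]), array([74. , 85.5])), 'lev': (1859, array([-39.6,  -9.2]), array([12.4, 27.5]))}
closed t 12.65 pos [-10.6   0.7  53.9] F(stand) [-3.9 -0.9  6.4] w 28.4
settled t 13.05 pos [-10.7   0.7  53.9] F(stand) [-5.2 -0.9  6.5] w 29.0
scene {'needle': (35, array([ 7.5, 13.1]), array([64.1, 87.9])), 'blade': (45, array([ 7. , 14.2]), array([75.1, 87.2])), 'lev': (1, array([-3.7, -3.7]), array([28.3, 28.3]))}
wrist {'needle': (344, array([4.8, 9.8]), array([75.4, 88. ])), 'blade': (663, array([ 3.2, 10.1]), array([73.6, 85.2])), 'lev': (2420, array([-38.9,  -4.4]), array([ 9.1, 20.5]))}
```

View pics/wrist9.png

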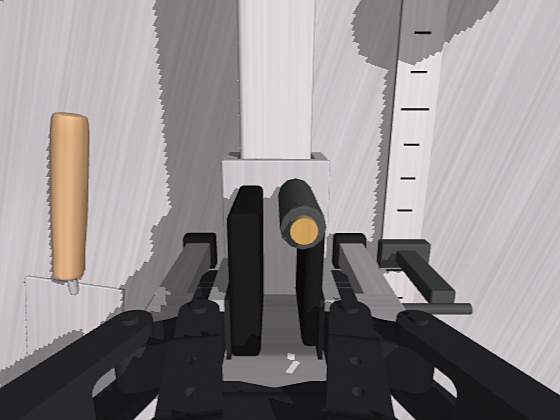

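Pinched: the lever is parallel to the rib, the width is 29 mm (30 expected) and the needle at (470,309) is on the blade. Last check, then hand in.

Run:
```python
from h import *
f=np.load("wrist9.npz"); L=fr(cloud(f["d"],f).reshape(-1,3)); L=L[(f["p"].reshape(-1,3).max(1)<60)]
k=L[(L[:,2]>119)&(L[:,2]<126)&(L[:,1]>5)&(L[:,1]<22)]
for a in range(-42,-4,5):
    q=k[(k[:,0]>=a)&(k[:,0]<a+5)]; print(a,len(q),np.percentile(q[:,1],[2,50,98]).round(1) if len(q)>5 else "")
wait(.5); st("final"); meas("10"); close_job()
```

```text
-42 193 [ 5.2 12.1 14.4]
-37 275 [ 9.  11.5 14.2]
-32 271 [ 8.9 11.5 14.3]
-27 295 [ 8.8 11.7 20.6]
-22 333 [ 8.8 12.2 16.4]
-17 331 [ 8.7 12.2 15.6]
-12 318 [ 8.7 12.4 15.6]
-7 189 [ 8.7 13.6 15.6]
final t 13.65 pos [-10.6   0.7  53.9] F(stand) [-4.  -0.6  6.5] w 28.7
scene {'needle': (35, array([ 7.5, 13. ]), array([62.9, 88.4])), 'blade': (44, array([ 7. , 14.6]), array([75.5, 87.1])), 'lev': (1, array([-4., -4.]), array([27.8, 27.8]))}
wrist {'needle': (350, array([4.8, 9.9]), array([75.3, 87.7])), 'blade': (664, array([ 3.2, 10.3]), array([73.7, 85.2])), 'lev': (2422, array([-39. ,  -4.4]), array([ 9.1, 20.5]))}
the job is handed in; nothing more can be done
```

I drew the leg out about 139 mm by its crossbar and paused over the mark with the lever open for about 2 s, including a 0.5 mm correction. Then I pinched rib and lever shut at 40 N and handed the job in still holding, at 13.7 s.

**Last checks:**
- **Needle on the mark:** it is within about 0.5 mm of the blade centre. The wrist camera puts it at 7.3 mm against 7.2 mm, and the scene camera at 10.3 mm against 10.8 mm. The mark was not lost in closing.
- **Lever closed:** the paddle's inner edge runs parallel to the rail, and the grip width is about 29 mm against the stated 30 mm.
- **Holding:** position and forces were steady, with about 4 to 5 N of spring pull.

**What disagreed:**
- **Fingertip height:** both cameras put the open fingertips 43–45 mm above the reported TCP, where about 13 mm was stated. I set the grip height from the cameras.
- **Upward force:** about 6.5 N appeared on closing, perhaps from the fingertips resting on the saddle. I left it, as it is well below the limits.
- **Camera offset:** the two cameras differ by about 3 mm in absolute position, so I used only needle-to-mark differences within each view.

I did not re-measure the other things on the counter. The wrist pictures showed no contact with any of them.

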